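Unpin the gilder's drying box and set out the finial

TASK

Pull the retaining pin sideways out of the staple on the drying box and put it in the square metal tray, leaving the lid on until that is done. Then lift the lid straight off and lay it flat, handle up, in the middle of the green cutting mat. Last, take the gilded finial out of the box and stand it upright in the middle of the round metal stand, without tipping it over, and leave the other things on the bench where they are.

Things in the scene. Friction and masses are not known exactly. Their poses are not given: they have to be found in the camera images.
- chest: The drying box: open wooden box 160 (x) x 170 (y) x 70 mm high, walls and floor 8 mm thick, fixed to the bench. Origin: centre of its underside; its -x side, towards the robot, carries a steel bracket 50 mm deep and the staple. x, y, z (up) along its sides.
- staple (a point): Centre of the opening of the wire staple (inverted U, 7 mm round wire, opening 12 mm wide in x and 12 mm high above the hasp plate) standing on the bracket, 105 mm in front of the box's centre and 82 mm above the bench; its top is at 95 mm. The opening runs along the box's y. Axes as the box.
- pin: Loose steel retaining pin, 70 g, an L of square bar: level shank and upright end. At the start its shank lies flat on the lid's hasp plate (underside 76 mm above the bench), through the staple, upright end on the +y side of the box. To free it, draw it level about 50 mm along its own +y. Origin: underside of the shank, 41 mm from the upright end's centre; z up.
- pin_grip (a point): Grip point on the pin's upright end, which is 12 mm thick (x), 14 mm wide (y) and stands 44 mm high above the shank's underside; this point is on its centre line, 30 mm above that underside. Axes: y along the shank from its tip to the upright end, z up.
- pin_shank (a point): Middle of the pin's shank: square bar 9 x 9 mm reaching 33 mm to the tip on the -y side of this point and to the upright end, centred 33 mm away, on its +y side. Axes as pin_grip.
- lid: Loose lift-off lid, about 0.35 kg: wooden panel 160 (x) x 170 (y) x 6 mm; a slotted steel hasp plate, 50 mm deep, 60 mm wide, 6 mm thick, sticks out from its -x edge and drops over the staple with 3 mm play. With the pin in, it can rise only 3 mm; to clear the staple and box it must rise 35 mm. Origin as lid_panel; axes agree with the box when shut.
- lid_grip (a point): Centre of the lid's handle, a bar 14 mm thick (x), 90 mm long (y), 14 mm high, on two posts 76 mm apart, over the lid's centre; this point is 30 mm above the panel's top face and 36 mm above its underside. Axes as the lid.
- lid_panel (a point): Centre of the underside of the lid's panel. Two battens 10 mm high under the panel drop inside the box walls with 3 mm play, so when laid on a flat surface this point is 10 mm above that surface; shut, 70 mm above the bench.
- finial: Loose gilded finial, 58 mm high, about 180 g: black round foot 60 mm across and 13 mm high, gilt round neck 32 mm across from 20 to 52 mm above the foot's underside, domed top. Origin: centre of its underside. At the start it stands upright on the floor of the closed box (8 mm above the bench), less than 26 mm from the box's centre.
- finial_mid (a point): Middle of the finial: on its axis, half-way up, 29 mm above its underside; z is its axis, up. Its neck is best gripped 40 mm above the underside.
- mat: Green cutting mat, 300 (x) x 220 (y) x 3 mm, flat on the bench and fixed, right of the box (-y). Origin: centre of its underside; z up.
- tray: Open square aluminium tray, 140 x 140 mm outside, 25 mm high, walls and floor 5 mm, fixed, left of the box (+y). Origin: centre of its underside; z up.
- stand_top (a point): Centre of the top face of the round metal stand, a disc 120 mm across, 32 mm above the bench, fixed, left of the box (+y). Tray and stand may change places.
- jar: Bystander: amber glass jar 56 mm across, 70 mm high, behind the box. Origin: centre of its underside.
- cap: Bystander: black disc cap 68 mm across, 22 mm high, behind the box. Origin: centre of its underside.
- brush: Bystander: flat brush 170 mm long lying beyond the mat, about along y. Origin at its underside; x along the handle.

How it is judged:
By the outcome, as a careful person would: the job done as asked, in the order asked, and still so for the second after the job is handed in, with the robot touching nothing.
It also fails if it takes over 72 s, if anything falls off the work surface, if the arm or the gripper's body presses on something with over 40 N, if the wrist force passes 120 N, or if a joint passes its speed limit or range.

ROBOT

A 6-joint arm with a two-finger parallel gripper is mounted at the origin on the work surface. World frame = base frame: x ahead of the robot, y to its left, z up, the work surface at z = 0. Lengths are in m, angles in rad, forces in N, time in s.
With the tool pointing down it reaches from about 0.35 to 0.775 m from the base axis. Payload 7.3 kg.
Tool frame: the origin (TCP) lies at the very end of the fingers, on their centre line; the grasp point (between the pads) lies 19 mm behind it; z points along the fingers, y is the line along which they close (so a half turn about z gives the same grasp; the last joint's range is limited). The gripper opens to 92 mm and grips with 3 to 60 N. Pads are 19 mm wide; open, the fingers measure 130 mm over their backs; the gripper's body (75 mm by 190 mm) begins 47 mm behind the grasp point.
Start: joints at [-1.478, 0.342, 1.524, -0, 1.275, -0.146], TCP at [0.124, -0.51, 0.227] pointing down, gripper open.
Joint ranges: [-2.53, 2.53], [-0.77, 2.02], [0.04, 2.7], [-1, 4.14], [0.28, 2.66], [-3.11, 3.11]. Speed limits (rad/s): [2.57, 2.57, 3.14, 3.14, 3.14, 3.14].

INTERFACE

Orientations are given as [roll, pitch, yaw] about the fixed x, y, z axes, in that order (R = Rz(yaw) Ry(pitch) Rx(roll)).
In Python, from cell import * gives the robot as it stands.
- The arm moves only by the tool step_arm, never from a script. Its argument "commands" is a list of rows, each a list of 7 numbers: the opening, from 0 (shut) to 1 (fully open), then the shift along the world's x, y, z in cm, then the turn, a rotation vector about the world's x, y, z in rad. A call has 1 to 5 rows; each row is the pose to reach, as a shift and turn from the pose commanded when the call began; what a row does not reach only later rows make up. A row lasts 1/12 s, in which the tool goes at most 41.7 mm and 7.16 degrees, less where a joint would pass 70% of its speed; a pose out of reach is approached as far as the arm can. A call with a gripper value outside its range is refused whole. The fingers move at their own pace and stop on an object; "grip_force" is the grip in N (left out, the last holds). Time passes only in rows, so rows that repeat a pose let the fingers close. It gives the time, the measured TCP pose, the force, the opening and the grip force at its end, in the units of the state.
- observe(): the state, without advancing time (a new reading comes with each control period).
- read_camera(name): name is "scene" or "top"; returns the picture (400x640x3 uint8, red, green, blue); there is no depth.
- camera_model(name): a dict with "vfov" (degrees; the focal length in pixels is half the picture's height over the tangent of half this angle, whatever the lens; pixels are square), "cx", "cy" (the principal point, pixels), "k1" (the pictures are not rectified: a ray, as slopes to the right and down, at radius r is drawn at 1 + k1 r^2 times it, then the intrinsics apply), "world_to_cam" (4x4, takes a point from world to camera coordinates). Camera axes: x right, y up, looking along -z (the intrinsics and any distortion apply to the point x, -y, -z); pixel columns grow to the right and rows downward; lengths in m; the calibration is good to about 2 mm. A picture is of the moment at which its call begins. camera_model takes no time and is no camera call.
- hand_in(): hands the job in; it is judged then, once.
The state is a dict: "time": time; "qpos": joint angles; "qvel": joint speeds; "joint_efforts": joint torques, N m; "tool_pos": TCP position; "tool_rot": TCP orientation; "contact_force": force on the tool from outside, world axes, zero at the start; "torque": the same for the moment, N m; "opening": finger opening in m; "grip_force": force on a finger pad.
Only numpy, scipy, OpenCV 4.12 (cv2) and the standard library are available. Lean on these libraries where they do the work, as an engineer would, in place of code of your own. Each camera call takes 0.05 s, during which the arm holds its last target. There are 200 camera calls.

## Working session

There is one attempt and no reset: what is moved stays moved. The work goes in short steps, Python scripts to look and compute and a tool call to move; the robot and the scene stay as the last step left them, time stands still between calls to the robot, and variables do not carry over. Pictures are saved under pics/ and viewed, at most 10 in all, crops included, and the job is handed in when it is done.

Besides the shell and the picture viewer there is one more tool, called as name([rows], argument=value, ...), one row to a line, values as JSON. step_arm: Moves the arm, as the interface text tells. Its arguments: {"type":"object","properties":{"commands":{"type":"array"},"grip_force":{"type":"number"}},"required":["commands"]}

```bash
mkdir -p pics; cat > h.py <<'E'
from cell import *
import numpy as np, cv2
def K(m):
    f=200/np.tan(np.radians(m["vfov"])/2); return f
def ray(name,u,v):
    m=camera_model(name); f=K(m)
    d=np.array([(u-m["cx"])/f,(v-m["cy"])/f]); s=d.copy()
    for _ in range(20): s=d/(1+m["k1"]*(s@s))
    T=np.array(m["world_to_cam"]); R=T[:3,:3]; o=-R.T@T[:3,3]
    return o,R.T@np.array([s[0],-s[1],-1.])
def onz(name,u,v,z):
    o,d=ray(name,u,v); return o+d*(z-o[2])/d[2]
def proj(name,p):
    m=camera_model(name); f=K(m); T=np.array(m["world_to_cam"]); c=T[:3,:3]@np.asarray(p,float)+T[:3,3]
    s=np.array([c[0],-c[1]])/-c[2]; s=s*(1+m["k1"]*(s@s)); return s*f+[m["cx"],m["cy"]]
def tri(u1,u2):
    A=[];b=[]
    o1,d1=ray("scene",*u1); o2,d2=ray("top",*u2)
    t=np.linalg.lstsq(np.stack([d1,-d2],1),o2-o1,rcond=None)[0]
    p,q=o1+d1*t[0],o2+d2*t[1]; return (p+q)/2,np.linalg.norm(p-q)
def save(name,fn,crop=None,s=1):
    im=read_camera(name); cv2.imwrite("pics/raw_"+fn,im[:,:,::-1])
    if crop: x0,y0,x1,y1=crop; im=im[y0:y1,x0:x1]
    im=cv2.resize(im,None,fx=s,fy=s,interpolation=cv2.INTER_CUBIC); cv2.imwrite("pics/"+fn,im[:,:,::-1])
E
python3 - <<'E'
from h import *
for n in("top","scene"):
    save(n,n+"0.png",None,1.25); m=camera_model(n); o,d=ray(n,320,200); print(n,m["vfov"],m["k1"],o.round(3),d.round(2))
s=observe(); print(s)
E
```

```text
top 55.792233232678825 -0.0553590527405485 [ 0.447 -0.032  0.926] [ 0.19  0.   -0.98]
scene 53.585723860297115 0.00042155634301489244 [1.115 0.552 0.615] [-0.58 -0.61 -0.55]
{'time': 0.1, 'qpos': array([-1.47800823e+00,  3.42660433e-01,  1.52494037e+00,  1.24117912e-06,
        1.27540999e+00, -1.46002531e-01]), 'qvel': array([ 0.00030751,  0.00114594, -0.0023653 ,  0.00121848, -0.00077135,
        0.00034714]), 'joint_efforts': array([ 1.90997293e-03, -4.32003129e+01, -2.44693583e+01,  7.19164289e-02,
        5.25933795e-02, -3.86007173e-05]), 'tool_pos': array([ 0.12416262, -0.50972018,  0.22610405]), 'tool_rot': array([-3.14018978e+00, -2.07490301e-04,  2.38790122e-01]), 'contact_force': array([ 0.34776181, -0.50372186, -0.28105025]), 'torque': array([-0.00582741, -0.00312336,  0.00604462]), 'grip_force': 0.0, 'opening': 0.09187375356904154}
```

View pics/top0.png

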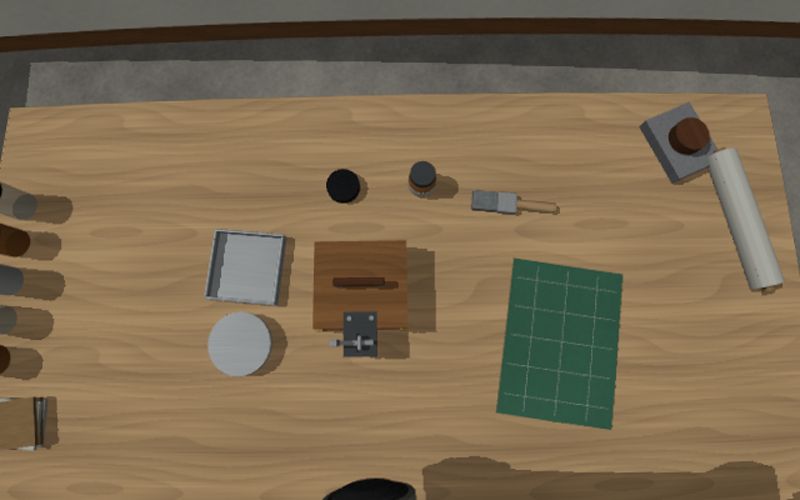

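View pics/scene0.png

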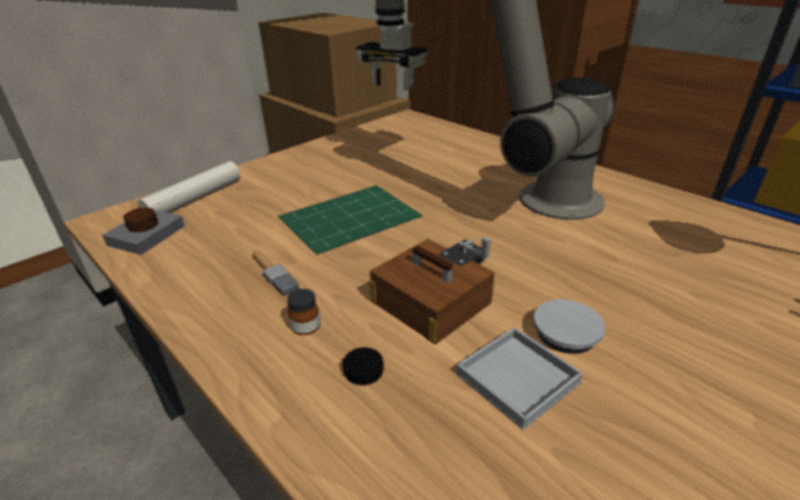

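The top picture (800 px wide) shows the lid at about (314–407, 240–328), handle (358,282), pin/staple (330–373,343), tray (246,267), stand (240,344), mat (560,343). In the scene picture the pin's upright end is near (486,247). Next I measure these.

```bash
cat > m.py <<'E'
from h import *
im=cv2.imread("pics/raw_top0.png"); hsv=cv2.cvtColor(im,cv2.COLOR_BGR2HSV)
def big(mask,roi):
    m=np.zeros(mask.shape,np.uint8); x0,y0,x1,y1=roi; m[y0:y1,x0:x1]=mask[y0:y1,x0:x1]
    c=max(cv2.findContours(m,cv2.RETR_EXTERNAL,cv2.CHAIN_APPROX_NONE)[0],key=cv2.contourArea); return c[:,0,:].astype(np.float32)
def rep(name,c,z):
    P=np.array([onz("top",u,v,z)[:2] for u,v in c],np.float32)
    r=cv2.minAreaRect(P); e=cv2.minEnclosingCircle(P); print(name,"rect",np.round(r[0],4),np.round(r[1],4),round(r[2],1),"circ",np.round(e[0],4),round(e[1],4))
g=cv2.inRange(hsv,(55,80,20),(95,255,255)); rep("mat",big(g,(380,190,520,350)),.003)
gr=cv2.inRange(hsv,(0,0,60),(179,75,255))
rep("stand",big(gr,(160,245,222,305)),.032)
rep("tray",big(gr,(155,180,232,248)),.025)
h=im[185:270,245:335]; print(hsv[200,260],hsv[226,288],hsv[200,240],hsv[274,285])
E
python3 m.py; python3 - <<'E'
from h import *
im=cv2.imread("pics/raw_top0.png")[180:300,235:345]
cv2.imwrite("pics/c1.png",cv2.resize(im,None,fx=5,fy=5,interpolation=cv2.INTER_CUBIC))
im=cv2.imread("pics/raw_scene0.png")[180:280,290:410]
cv2.imwrite("pics/c2.png",cv2.resize(im,None,fx=6,fy=6,interpolation=cv2.INTER_CUBIC))
E
```

```text
mat rect [ 0.4442 -0.3378] [0.218  0.2976] 80.4 circ [ 0.4443 -0.338 ] 0.1822
stand rect [0.4496 0.2767] [0.1194 0.1202] 45.5 circ [0.4503 0.2764] 0.0617
tray rect [0.5982 0.2736] [0.1471 0.1414] 84.6 circ [0.5978 0.2735] 0.0997
[ 15 153 112] [ 12 155  64] [ 17 100 163] [ 90   4 129]
```

View pics/c1.png

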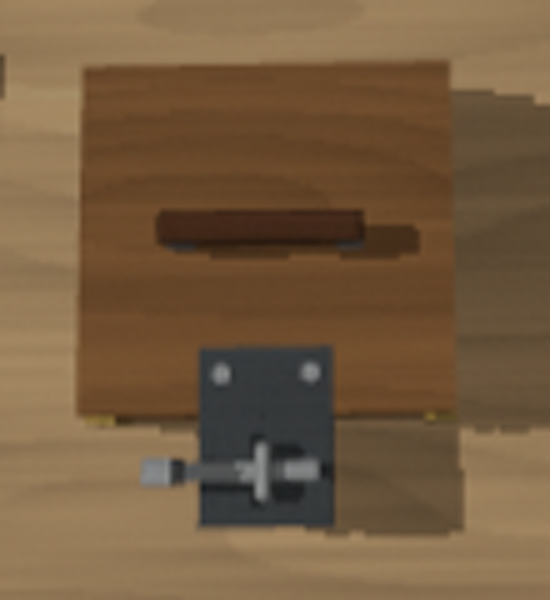

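View pics/c2.png

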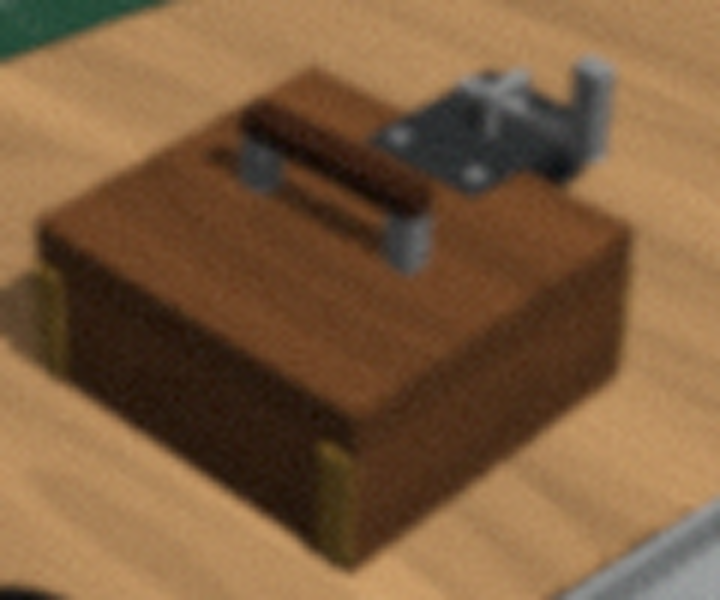

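```bash
python3 - <<'E'
from h import *
t=lambda x,y:(235+(x+.5)/5-.5,180+(y+.5)/5-.5)
s=lambda x,y:(290+(x+.5)/6-.5,180+(y+.5)/6-.5)
P=np.array([onz("top",*t(*c),.076)[:2] for c in((83,68),(450,60),(455,415),(78,414))]); print(P.round(4),"ctr",P.mean(0).round(4))
for k in range(4): d=P[(k+1)%4]-P[k]; print(np.linalg.norm(d).round(4),np.degrees(np.arctan2(d[1],d[0])).round(1))
H=np.array([onz("top",*t(*c),.113)[:2] for c in((157,211),(363,211),(363,236),(157,236))]); print("handle",H.round(4),H.mean(0))
print("staple",onz("top",*t(261,470),.095).round(4))
print("pin top",onz("top",*t(156,471),.120).round(4),"scene",onz("scene",*s(594,66),.120).round(4),tri(s(594,66),t(156,471)))
print("tip",onz("top",*t(318,469),.085).round(4))
E
```

```text
[[ 0.6335  0.1294]
 [ 0.6343 -0.0402]
 [ 0.4726 -0.0395]
 [ 0.4754  0.1287]] ctr [0.554  0.0446]
0.1696 -89.7
0.1617 179.8
0.1683 89.0
0.158 0.2
handle [[ 0.5611  0.0888]
 [ 0.5597 -0.0008]
 [ 0.5488 -0.0007]
 [ 0.5502  0.0887]] [0.55497254 0.04397675]
staple [0.4497 0.0451 0.095 ]
pin top [0.4498 0.0871 0.12  ] scene [0.453  0.0901 0.12  ] (array([0.44968207, 0.08759933, 0.11744915]), np.float64(0.00034802354634901625))
tip [0.4498 0.021  0.085 ]
```

step_arm([
  [0.4,20,5,0,0,0,0.6],
  [0.4,20,5,0,0,0,0.6],
  [0.4,20,5,0,0,0,0.6],
  [0.4,20,5,0,0,0,0.6],
  [0.4,20,5,0,0,0,0.6],
], grip_force=25)

```text
time: 0.52
tool_pos: [0.326, -0.4591, 0.2264]
tool_rot: [-3.141, -0.0, 0.845]
contact_force: [-0.6, -0.9, 0.1]
opening: 0.0628
grip_force: 0.0
```

step_arm([
  [0.4,8,19,0,0,0,0.6],
  [0.4,8,19,0,0,0,0.6],
  [0.4,8,19,0,0,0,0.6],
  [0.4,8,19,0,0,0,0.6],
  [0.4,8,19,0,0,0,0.6],
])

```text
time: 0.93
tool_pos: [0.4045, -0.2678, 0.2263]
tool_rot: [-3.141, -0.001, 1.445]
contact_force: [0.6, -1.0, 0.3]
opening: 0.0371
grip_force: 0.0
```

step_arm([
  [0.4,4.6,19,-3,0,0,0.132],
  [0.4,4.6,19,-3,0,0,0.132],
  [0.4,4.6,19,-3,0,0,0.132],
  [0.4,4.6,19,-3,0,0,0.132],
  [0.4,4.6,19,-3,0,0,0.132],
])

```text
time: 1.35
tool_pos: [0.4499, -0.0771, 0.1961]
tool_rot: [-3.141, -0.001, 1.572]
contact_force: [0.5, -0.4, -0.6]
opening: 0.0366
grip_force: 0.0
```

step_arm([
  [0.4,0,16.5,-4.6,0,0,0],
  [0.4,0,16.5,-4.6,0,0,0],
  [0.4,0,16.5,-4.6,0,0,0],
  [0.4,0,16.5,-4.6,0,0,0],
  [0.4,0,16.5,-4.6,0,0,0],
])

```text
time: 1.77
tool_pos: [0.4481, 0.0901, 0.1488]
tool_rot: [-3.138, -0.002, 1.575]
contact_force: [-0.7, -0.7, 0.3]
opening: 0.0365
grip_force: 0.0
```

step_arm([
  [0.4,0,0,-3,0,0,0],
  [0.4,0,0,-6.2,0,0,0],
  [0.4,0,0,-6.2,0,0,0],
  [0.4,0,0,-6.2,0,0,0],
])

```text
time: 2.1
tool_pos: [0.4491, 0.0846, 0.088]
tool_rot: [-3.138, 0.0, 1.571]
contact_force: [-0.3, -0.2, -0.4]
opening: 0.0366
grip_force: 0.0
```

```bash
python3 - <<'E'
from h import *
s=observe(); print(s["tool_pos"],s["contact_force"])
save("scene","s2.png",(330,150,430,250),6)
E
```

```text
[0.44913147 0.08462783 0.08801231] [-0.25836026 -0.19910396 -0.43084897]
```

View pics/s2.png

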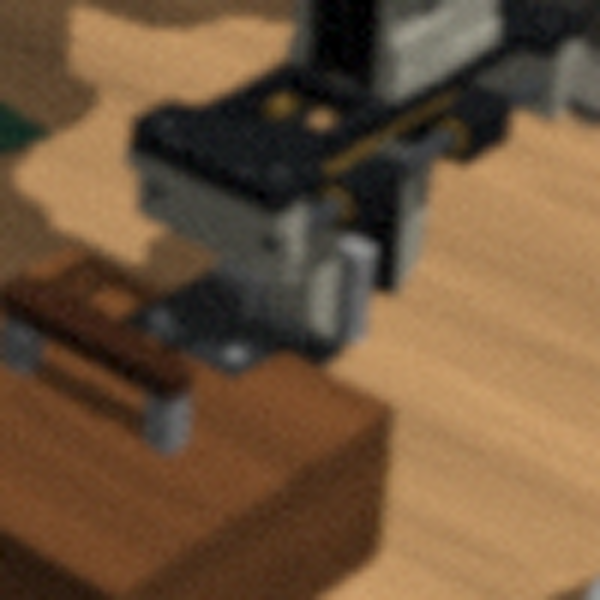

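The picture shows the pin's upright end (357,285) standing between the two fingers, slightly to the +y side. I shift 3 mm and close.

step_arm([
  [0.4,0,0.3,0,0,0,0],
  [0.0,0,0.3,0,0,0,0],
  [0.0,0,0.3,0,0,0,0],
  [0.0,0,0.3,0,0,0,0],
  [0.0,0,0.3,0,0,0,0],
], grip_force=25)

```text
time: 2.57
tool_pos: [0.4505, 0.0878, 0.0893]
tool_rot: [3.14, 0.0, 1.571]
contact_force: [0.1, -0.3, 0.5]
opening: 0.0144
grip_force: 0.0
```

step_arm([
  [0.0,0,0,0.0,0,0,0],
  [0.0,0,0,0.0,0,0,0],
  [0.0,0,0,0.0,0,0,0],
])

```text
time: 2.82
tool_pos: [0.4504, 0.0879, 0.0892]
tool_rot: [3.141, 0.0, 1.571]
contact_force: [-1.0, -0.5, 4.8]
opening: 0.0117
grip_force: 25.0
```

step_arm([
  [0.0,0,0.5,0,0,0,0],
  [0.0,0,1.2,0,0,0,0],
  [0.0,0,2.0,0,0,0,0],
  [0.0,0,2.8,0,0,0,0],
  [0.0,0,3.6,0,0,0,0],
])

```text
time: 3.23
tool_pos: [0.4502, 0.1248, 0.0888]
tool_rot: [3.141, 0.0, 1.571]
contact_force: [1.0, -2.6, 5.3]
opening: 0.0121
grip_force: 25.0
```

step_arm([
  [0.0,0,1,0,0,0,0],
  [0.0,0,2,0,0,0,0],
  [0.0,0,3.5,0,0,0,0],
  [0.0,0,5,0,0,0,0],
  [0.0,0,5,3,0,0,0],
])

```text
time: 3.65
tool_pos: [0.4462, 0.1763, 0.1142]
tool_rot: [-3.13, 0.001, 1.572]
contact_force: [-0.9, -0.3, -1.8]
opening: 0.0121
grip_force: 25.0
```

step_arm([
  [0.0,14.8,13,2,0,0,0],
  [0.0,14.8,13,2,0,0,0],
  [0.0,14.8,13,2,0,0,0],
  [0.0,14.8,13,2,0,0,0],
  [0.0,14.8,13,2,0,0,0],
])

```text
time: 4.07
tool_pos: [0.5989, 0.3076, 0.138]
tool_rot: [-3.141, -0.002, 1.572]
contact_force: [0.9, 0.5, -0.8]
opening: 0.0119
grip_force: 25.0
```

```bash
python3 - <<'E'
from h import *
s=observe(); print(s["tool_pos"],s["contact_force"],s["opening"])
save("scene","s3.png",(300,150,500,350),3)
E
```

```text
[0.59889592 0.3076453  0.13803376] [ 0.86664001  0.54251025 -0.78204947] 0.011928429963634765
```

View pics/s3.png

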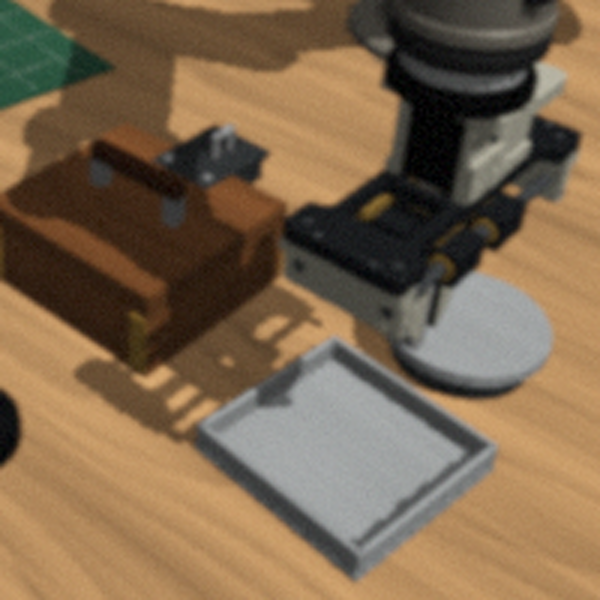

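step_arm([
  [0.0,0,-0.2,-4,0,0,0],
  [0.0,0,-0.2,-8,0,0,0],
  [0.0,0,-0.2,-10,0,0,0],
  [0.0,0,-0.2,-11.2,0,0,0],
  [0.0,0,-0.2,-11.6,0,0,0],
])

```text
time: 4.53
tool_pos: [0.596, 0.3024, 0.0195]
tool_rot: [-3.136, 0.001, 1.571]
contact_force: [0.8, 0.0, -0.5]
opening: 0.0116
grip_force: 25.0
```

step_arm([
  [0.0,0,0,-0.15,0,0,0],
  [0.0,0,0,-0.15,0,0,0],
])

```text
time: 4.7
tool_pos: [0.5988, 0.3026, 0.0224]
tool_rot: [3.14, -0.001, 1.571]
contact_force: [-0.4, -0.2, 0.6]
opening: 0.0118
grip_force: 25.0
```

step_arm([
  [0.0,0,0,-0.2,0,0,0],
  [0.0,0,0,-0.3,0,0,0],
  [0.0,0,0,-0.3,0,0,0],
])

```text
time: 4.95
tool_pos: [0.5987, 0.3021, 0.0193]
tool_rot: [3.14, -0.001, 1.571]
contact_force: [0.7, 0.0, -1.1]
opening: 0.0117
grip_force: 25.0
```

step_arm([
  [0.35,0,0,0,0,0,0],
  [0.35,0,0,0,0,0,0],
  [0.35,0,0,0,0,0,0],
  [0.35,0,0,0,0,0,0],
  [0.35,0,0,2,0,0,0],
])

```text
time: 5.37
tool_pos: [0.5958, 0.3009, 0.0345]
tool_rot: [-3.135, 0.003, 1.571]
contact_force: [-0.1, -0.3, -0.4]
opening: 0.0317
grip_force: 0.0
```

step_arm([
  [0.35,0,0,4,0,0,0],
  [0.35,0,0,8,0,0,0],
  [0.35,0,0,12,0,0,0],
  [0.35,0,0,16,0,0,0],
  [0.35,0,-2,17.5,0,0,0],
])

```text
time: 5.78
tool_pos: [0.5997, 0.2852, 0.2202]
tool_rot: [3.132, -0.005, 1.574]
contact_force: [0.2, 0.8, 0.6]
opening: 0.0321
grip_force: 0.0
```

step_arm([
  [0.5,-4.4,-23.8,-3,0,0,0],
  [0.5,-4.4,-23.8,-3,0,0,0],
  [0.5,-4.4,-23.8,-3,0,0,0],
  [0.5,-4.4,-23.8,-3,0,0,0],
  [0.5,-4.4,-23.8,-3,0,0,0],
])

```text
time: 6.2
tool_pos: [0.5599, 0.077, 0.1877]
tool_rot: [3.141, 0.0, 1.571]
contact_force: [1.5, 0.3, -0.4]
opening: 0.0458
grip_force: 0.0
```

```bash
python3 - <<'E'
from h import *
read_camera("top")
s=observe(); print(s["tool_pos"],s["tool_rot"])
im=read_camera("scene"); b=im[270:360,360:480]
save("top","t4.png",(150,160,350,320),3)
a=im[260:350,360:480]; a=cv2.resize(a,(600,450)); c=cv2.imread("pics/t4.png")[:,:,::-1]
o=np.zeros((480,800,3),np.uint8); o[:240,:300]=cv2.resize(a,(300,240)); o[:400,300:]=cv2.resize(c,(500,400)); cv2.imwrite("pics/d4.png",o[:,:,::-1])
E
```

```text
[0.55848984 0.06990107 0.18655583] [-3.1389307   0.00423185  1.56712314]
```

View pics/d4.png

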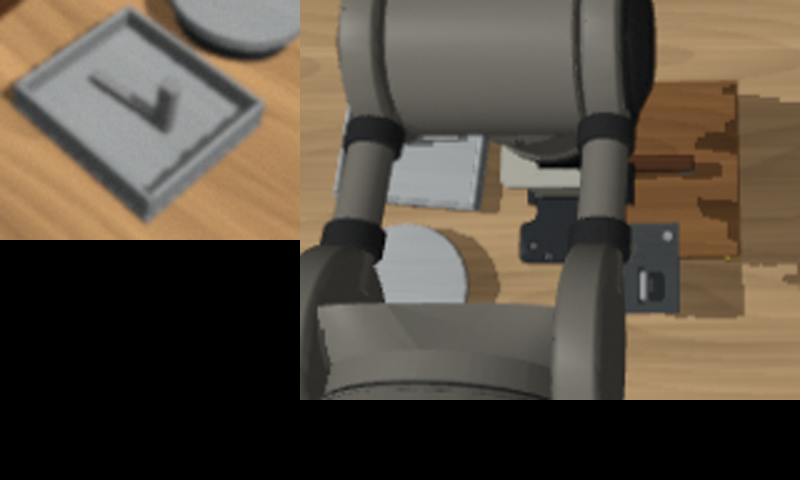

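The pin stands inside the tray (left crop, about (155,100)); the lid is still on and the staple's slot is empty (650,285). On to the handle.

step_arm([
  [0.5,-0.2,-2.5,-2,0,0,0],
  [0.5,-0.2,-2.5,-5,0,0,0],
  [0.5,-0.2,-2.5,-5,0,0,0],
  [0.5,-0.2,-2.5,-5,0,0,0],
])

```text
time: 6.68
tool_pos: [0.5581, 0.0548, 0.137]
tool_rot: [-3.139, -0.001, 1.572]
contact_force: [-0.2, -0.1, 0.7]
opening: 0.0457
grip_force: 0.0
```

step_arm([
  [0.5,-0.3,-1.0,0,0,0,0],
  [0.5,-0.3,-1.0,-2,0,0,0],
  [0.5,-0.3,-1.0,-4,0,0,0],
  [0.5,-0.3,-1.0,-4.9,0,0,0],
  [0.5,-0.3,-1.0,-4.9,0,0,0],
], grip_force=40)

```text
time: 7.1
tool_pos: [0.5551, 0.0439, 0.088]
tool_rot: [-3.14, -0.0, 1.572]
contact_force: [-0.3, 1.1, 0.6]
opening: 0.046
grip_force: 0.0
```

step_arm([
  [0.5,0,0,0,0,0,0],
  [0.0,0,0,0,0,0,0],
  [0.0,0,0,0,0,0,0],
  [0.0,0,0,0,0,0,0],
  [0.0,0,0,0,0,0,0],
])

```text
time: 7.52
tool_pos: [0.556, 0.0436, 0.0893]
tool_rot: [3.14, 0.0, 1.571]
contact_force: [-0.0, 0.2, -0.9]
opening: 0.0239
grip_force: 0.0
```

step_arm([
  [0.0,0,0,0,0,0,0],
  [0.0,0,0,0,0,0,0],
  [0.0,0,0,0,0,0,0],
])

```text
time: 7.77
tool_pos: [0.5558, 0.0435, 0.0889]
tool_rot: [3.141, 0.0, 1.571]
contact_force: [-1.0, -0.3, 3.1]
opening: 0.0137
grip_force: 40.0
```

step_arm([
  [0.0,0,0,0.7,0,0,0],
  [0.0,0,0,1.5,0,0,0],
  [0.0,0,0,2.5,0,0,0],
  [0.0,0,0,3.5,0,0,0],
  [0.0,0,0,4.5,0,0,0],
])

```text
time: 8.18
tool_pos: [0.5558, 0.0436, 0.1349]
tool_rot: [3.141, 0.0, 1.571]
contact_force: [-0.2, 0.3, -2.4]
opening: 0.0136
grip_force: 40.0
```

step_arm([
  [0.0,0,0,1.5,0,0,0],
  [0.0,0,0,3,0,0,0],
  [0.0,0,0,4.5,0,0,0],
  [0.0,0,0,5.5,0,0,0],
  [0.0,0,0,5.5,0,0,0],
])

```text
time: 8.6
tool_pos: [0.5569, 0.0435, 0.1916]
tool_rot: [3.136, 0.0, 1.571]
contact_force: [0.5, 1.0, -2.3]
opening: 0.0137
grip_force: 40.0
```

step_arm([
  [0.0,-5,-18,0,0,0,0],
  [0.0,-5,-18,0,0,0,0],
  [0.0,-5,-18,0,0,0,0],
  [0.0,-5,-18,0,0,0,0],
  [0.0,-5,-18,0,0,0,0],
])

```text
time: 9.02
tool_pos: [0.504, -0.1402, 0.1881]
tool_rot: [-3.14, 0.001, 1.569]
contact_force: [-0.1, -0.2, -2.6]
opening: 0.0137
grip_force: 40.0
```

step_arm([
  [0.0,-6.2,-20.2,0,0,0,-0.16],
  [0.0,-6.2,-20.2,0,0,0,-0.16],
  [0.0,-6.2,-20.2,0,0,0,-0.16],
  [0.0,-6.2,-20.2,0,0,0,-0.16],
  [0.0,-6.2,-20.2,0,0,0,-0.16],
])

```text
time: 9.43
tool_pos: [0.4433, -0.3372, 0.1881]
tool_rot: [-3.141, -0.001, 1.411]
contact_force: [0.5, 0.7, -2.2]
opening: 0.0134
grip_force: 40.0
```

step_arm([
  [0.0,0,0,-4,0,0,0],
  [0.0,0,0,-7,0,0,0],
  [0.0,0,0,-9,0,0,0],
  [0.0,0,0,-10,0,0,0],
  [0.0,0,0,-10,0,0,0],
])

```text
time: 9.85
tool_pos: [0.4432, -0.3344, 0.086]
tool_rot: [-3.137, -0.003, 1.411]
contact_force: [-0.2, -0.2, -2.8]
opening: 0.0133
grip_force: 40.0
```

step_arm([
  [0.0,0.1,-0.2,-2.5,0,0,0],
  [0.0,0.1,-0.2,-4,0,0,0],
  [0.0,0.1,-0.2,-4.7,0,0,0],
  [0.0,0.1,-0.2,-4.7,0,0,0],
  [0.0,0.1,-0.2,-4.7,0,0,0],
])

```text
time: 10.27
tool_pos: [0.4461, -0.3379, 0.0427]
tool_rot: [3.14, 0.001, 1.411]
contact_force: [0.4, -0.4, -3.1]
opening: 0.0138
grip_force: 40.0
```

step_arm([
  [0.0,-0.1,-0.1,-0.5,0,0,0],
  [0.0,-0.1,-0.1,-0.9,0,0,0],
  [0.0,-0.1,-0.1,-0.9,0,0,0],
])

```text
time: 10.52
tool_pos: [0.4444, -0.3386, 0.0326]
tool_rot: [3.142, 0.0, 1.411]
contact_force: [-0.0, 0.7, -2.8]
opening: 0.0135
grip_force: 40.0
```

step_arm([
  [0.0,0,0,-0.1,0,0,0],
  [0.0,0,0,-0.2,0,0,0],
  [0.0,0,0,-0.2,0,0,0],
])

```text
time: 10.77
tool_pos: [0.4446, -0.3387, 0.0319]
tool_rot: [3.141, 0.001, 1.411]
contact_force: [-2.7, 1.5, 7.4]
opening: 0.0137
grip_force: 40.0
```

Contact at the expected height; release and rise.

step_arm([
  [0.3,0,0,0,0,0,0],
  [0.3,0,0,0,0,0,0],
  [0.3,0,0,0,0,0,0],
  [0.3,0,0,1,0,0,0],
  [0.3,0,0,3,0,0,0],
])

```text
time: 11.18
tool_pos: [0.4434, -0.3376, 0.0594]
tool_rot: [-3.138, -0.003, 1.411]
contact_force: [-0.0, 0.4, -0.5]
opening: 0.0272
grip_force: 0.0
```

step_arm([
  [0.5,0,0,4,0,0,0],
  [0.5,0,0,8,0,0,0],
  [0.5,0,0,12,0,0,0],
  [0.5,0,0,16,0,0,-0.125],
  [0.5,0,0,18,0,0,-0.25],
])

```text
time: 11.6
tool_pos: [0.4455, -0.3395, 0.2469]
tool_rot: [3.134, 0.003, 1.155]
contact_force: [0.5, -0.3, 1.6]
opening: 0.0454
grip_force: 0.0
```

```bash
python3 - <<'E'
from h import *
s=observe(); print(s["tool_pos"],s["tool_rot"])
save("top","t5.png",(200,140,520,350),2.5)
save("scene","s5.png")
c=cv2.imread("pics/t5.png")
im=cv2.imread("pics/raw_top0.png")
o=cv2.imread("pics/raw_s5.png")[120:290,200:420]
cv2.imwrite("pics/d5.png",np.vstack([cv2.resize(c,(640,320)),cv2.resize(o,(640,280))[:275]]))
E
```

```text
[ 0.44552264 -0.33952862  0.24693814] [3.13386472e+00 2.95011984e-03 1.15525333e+00]
```

View pics/d5.png

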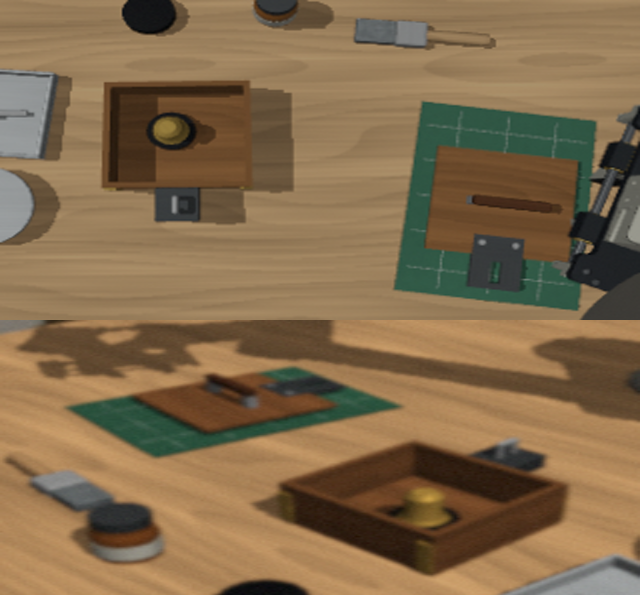

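The lid lies flat, handle up, mid-mat. The finial stands in the box at about (170,130) in the top view; the pin is in the tray. Now I measure the finial.

```bash
python3 - <<'E'
from h import *
im=cv2.imread("pics/raw_t5.png"); hsv=cv2.cvtColor(im,cv2.COLOR_BGR2HSV)
roi=(255,200,320,260)
def pts(m):
    k=np.zeros_like(m); k[205:255,262:312]=m[205:255,262:312]
    c=max(cv2.findContours(k,cv2.RETR_EXTERNAL,cv2.CHAIN_APPROX_NONE)[0],key=cv2.contourArea); return c[:,0,:].astype(np.float32)
u0,v0=200+170/2,140+130*1.6406/2.5; print(u0,v0,hsv[int(v0),int(u0)],hsv[int(v0)+10,int(u0)])
print(hsv[225,270:305].tolist())
gold=cv2.inRange(hsv,(18,120,70),(35,255,255)); dark=cv2.inRange(hsv,(0,0,0),(179,255,45))
g=pts(gold); P=np.array([onz("top",*c,.060)[:2] for c in g],np.float32); print("gold",cv2.minEnclosingCircle(P),P.min(0),P.max(0))
d=pts(dark|gold); P=np.array([onz("top",*c,.021)[:2] for c in d],np.float32); print("foot",cv2.minEnclosingCircle(P),P.min(0),P.max(0))
S=cv2.imread("pics/raw_s5.png"); h=cv2.cvtColor(S,cv2.COLOR_BGR2HSV); g2=cv2.inRange(h,(18,120,60),(35,255,255)); k=np.zeros_like(g2); k[210:260,325:370]=g2[210:260,325:370]
c=max(cv2.findContours(k,cv2.RETR_EXTERNAL,cv2.CHAIN_APPROX_NONE)[0],key=cv2.contourArea)[:,0,:]; print(c.min(0),c.max(0))
x=(c[:,0].min()+c[:,0].max())/2; print("scene top", onz("scene",x,c[:,1].min()+2.5,.064))
E
```

```text
285.0 225.3112 [ 21 151 149] [120  21  24]
[[14, 155, 74], [14, 156, 72], [14, 154, 71], [14, 107, 31], [110, 29, 26], [30, 35, 29], [20, 124, 72], [21, 152, 131], [22, 155, 138], [22, 154, 141], [21, 153, 147], [21, 150, 150], [21, 150, 150], [22, 151, 147], [21, 153, 147], [21, 151, 149], [22, 152, 143], [21, 155, 120], [21, 158, 100], [21, 158, 95], [21, 159, 82], [21, 166, 63], [20, 154, 68], [21, 157, 73], [21, 145, 58], [60, 18, 14], [90, 18, 14], [11, 89, 23], [13, 157, 52], [14, 162, 66], [14, 158, 66], [14, 153, 65], [14, 152, 67], [15, 157, 70], [14, 152, 72]]
gold ((0.5601776242256165, 0.053303077816963196), 0.021482285112142563) [0.5395506  0.03403599] [0.5792658  0.07338088]
foot ((0.56368488073349, 0.05531424283981323), 0.030511979013681412) [0.53634804 0.02492109] [0.592541   0.08536882]
[337 222] [354 245]
scene top [0.5656297  0.05785791 0.064     ]
```

step_arm([
  [0.54,6,20,-1,0,0,-0.6],
  [0.54,6,20,-1,0,0,-0.6],
  [0.54,6,20,-1,0,0,-0.6],
  [0.54,6,20,-1,0,0,-0.6],
  [0.54,6,20,-1,0,0,-0.6],
])

```text
time: 12.12
tool_pos: [0.4994, -0.1531, 0.2307]
tool_rot: [-3.14, 0.001, 0.581]
contact_force: [0.0, 0.8, -0.3]
opening: 0.0493
grip_force: 0.0
```

step_arm([
  [0.54,6,19.5,-4,0,0,-0.56],
  [0.54,6,19.5,-4,0,0,-0.56],
  [0.54,6,19.5,-4,0,0,-0.56],
  [0.54,6,19.5,-4,0,0,-0.56],
  [0.54,6,19.5,-4,0,0,-0.56],
])

```text
time: 12.53
tool_pos: [0.5551, 0.0268, 0.1935]
tool_rot: [3.141, 0.001, 0.021]
contact_force: [1.3, -1.2, -0.8]
opening: 0.0496
grip_force: 0.0
```

step_arm([
  [0.54,0,0,-4,0,0,0],
  [0.54,0,0,-7,0,0,0],
  [0.54,0,0,-7,0,0,0],
  [0.54,0,0,-7,0,0,0],
])

```text
time: 12.87
tool_pos: [0.554, 0.0255, 0.1231]
tool_rot: [-3.141, 0.005, 0.027]
contact_force: [0.5, -0.1, 1.5]
opening: 0.0497
grip_force: 0.0
```

step_arm([
  [0.54,1.0,2.9,0,0,0,-0.02],
  [0.54,1.0,2.9,0,0,0,-0.02],
  [0.54,1.0,2.9,-1,0,0,-0.02],
  [0.54,1.0,2.9,-1,0,0,-0.02],
])

```text
time: 13.2
tool_pos: [0.5652, 0.0537, 0.1143]
tool_rot: [3.141, 0.0, 0.006]
contact_force: [0.4, -0.5, -0.2]
opening: 0.0497
grip_force: 0.0
```

Lower to TCP z ≈ 0.029.

step_arm([
  [0.54,-0.1,0.1,-2.5,0,0,0],
  [0.54,-0.1,0.1,-5,0,0,0],
  [0.54,-0.1,0.1,-7,0,0,0],
  [0.54,-0.1,0.1,-8.5,0,0,0],
  [0.54,-0.1,0.1,-8.5,0,0,0],
], grip_force=20)

```text
time: 13.62
tool_pos: [0.5622, 0.0543, 0.0269]
tool_rot: [3.142, 0.006, 0.005]
contact_force: [-0.7, 0.5, -0.4]
opening: 0.0498
grip_force: 0.0
```

step_arm([
  [0.54,0,0,0,0,0,0],
  [0.0,0,0,0,0,0,0],
  [0.0,0,0,0,0,0,0],
  [0.0,0,0,0,0,0,0],
  [0.0,0,0,0,0,0,0],
])

```text
time: 14.03
tool_pos: [0.5651, 0.0553, 0.0307]
tool_rot: [3.141, -0.002, 0.005]
contact_force: [-0.2, -0.4, 5.4]
opening: 0.0314
grip_force: 20.0
```

step_arm([
  [0.0,0,0,0,0,0,0],
  [0.0,0,0,2,0,0,0],
  [0.0,0,0,5,0,0,0],
  [0.0,0,0,8,0,0,0],
  [0.0,0,0,11,0,0,0],
])

```text
time: 14.45
tool_pos: [0.5638, 0.0553, 0.1405]
tool_rot: [3.141, 0.001, 0.006]
contact_force: [0.2, -1.1, -1.4]
opening: 0.0316
grip_force: 20.0
```

step_arm([
  [0.0,-2,3,1,0,0,0],
  [0.0,-4,7,1,0,0,0],
  [0.0,-6,11,1,0,0,0],
  [0.0,-8,14,1,0,0,0],
  [0.0,-8,14,1,0,0,0],
])

```text
time: 14.87
tool_pos: [0.4799, 0.2004, 0.1495]
tool_rot: [-3.14, 0.003, 0.011]
contact_force: [-0.1, 0.4, -1.8]
opening: 0.0316
grip_force: 20.0
```

step_arm([
  [0.0,-1.5,4,0,0,0,0],
  [0.0,-3.2,8,-2,0,0,0],
  [0.0,-3.2,8,-4,0,0,0],
  [0.0,-3.2,8,-5,0,0,0],
  [0.0,-3.2,8,-5,0,0,0],
])

```text
time: 15.28
tool_pos: [0.4506, 0.2745, 0.0971]
tool_rot: [3.139, 0.005, 0.007]
contact_force: [-0.6, -0.1, -2.3]
opening: 0.0316
grip_force: 20.0
```

step_arm([
  [0.0,0,0,-1,0,0,0],
  [0.0,0,0,-1,0,0,0],
])

```text
time: 15.45
tool_pos: [0.4527, 0.274, 0.0887]
tool_rot: [3.141, 0.001, 0.004]
contact_force: [-0.0, -0.6, -1.3]
opening: 0.0311
grip_force: 20.0
```

step_arm([
  [0.0,-0.2,0.25,-1,0,0,0],
  [0.0,-0.2,0.25,-2,0,0,0],
  [0.0,-0.2,0.25,-2.8,0,0,0],
  [0.0,-0.2,0.25,-3.0,0,0,0],
  [0.0,-0.2,0.25,-3.0,0,0,0],
])

```text
time: 15.87
tool_pos: [0.4499, 0.2774, 0.0585]
tool_rot: [3.141, 0.002, 0.005]
contact_force: [-0.9, 0.2, -1.7]
opening: 0.0316
grip_force: 20.0
```

step_arm([
  [0.0,0,0,-0.15,0,0,0],
  [0.0,0,0,-0.3,0,0,0],
  [0.0,0,0,-0.3,0,0,0],
])

```text
time: 16.12
tool_pos: [0.4505, 0.2778, 0.0565]
tool_rot: [-3.142, -0.0, 0.005]
contact_force: [-0.1, 0.8, -0.8]
opening: 0.0317
grip_force: 20.0
```

step_arm([
  [0.0,0,-0.1,-0.1,0,0,0],
  [0.0,0,-0.1,-0.15,0,0,0],
  [0.0,0,-0.1,-0.15,0,0,0],
])

```text
time: 16.37
tool_pos: [0.4504, 0.2767, 0.055]
tool_rot: [3.142, -0.0, 0.005]
contact_force: [-0.3, -0.5, -2.0]
opening: 0.0315
grip_force: 20.0
```

step_arm([
  [0.0,0,0,-0.1,0,0,0],
  [0.0,0,0,-0.1,0,0,0],
])

```text
time: 16.53
tool_pos: [0.4504, 0.2768, 0.0547]
tool_rot: [3.142, -0.0, 0.005]
contact_force: [-2.3, -1.0, 4.6]
opening: 0.0315
grip_force: 20.0
```

Contact. Release, rise straight up, and move off.

step_arm([
  [0.6,0,0,0,0,0,0],
  [0.6,0,0,0,0,0,0],
  [0.6,0,0,0,0,0,0],
  [0.6,0,0,0,0,0,0],
  [0.6,0,0,0,0,0,0],
])

```text
time: 16.95
tool_pos: [0.4504, 0.2768, 0.0539]
tool_rot: [3.142, -0.0, 0.005]
contact_force: [-0.7, -0.4, 0.7]
opening: 0.0544
grip_force: 0.0
```

step_arm([
  [0.6,0,0,2,0,0,0],
  [0.6,0,0,5,0,0,0],
  [0.6,0,0,9,0,0,0],
  [0.6,0,0,13,0,0,0],
  [0.6,0,0,17,0,0,0],
])

```text
time: 17.37
tool_pos: [0.4499, 0.2766, 0.2256]
tool_rot: [3.141, 0.001, 0.005]
contact_force: [1.4, -0.2, -0.7]
opening: 0.0548
grip_force: 0.0
```

step_arm([
  [0.6,0,-20,2,0,0,0],
  [0.6,0,-20,2,0,0,0],
  [0.6,0,-20,2,0,0,0],
  [0.6,0,-20,2,0,0,0],
  [0.6,0,-20,2,0,0,0],
])

```text
time: 17.78
tool_pos: [0.4499, 0.0745, 0.2443]
tool_rot: [3.141, -0.0, 0.005]
contact_force: [0.4, -0.1, 0.7]
opening: 0.0554
grip_force: 0.0
```

step_arm([
  [0.6,0,-18,0,0,0,0],
  [0.6,0,-18,0,0,0,0],
  [0.6,0,-18,0,0,0,0],
  [0.6,0,-18,0,0,0,0],
  [0.6,0,-18,0,0,0,0],
])

```text
time: 18.2
tool_pos: [0.4501, -0.108, 0.244]
tool_rot: [3.14, -0.0, 0.002]
contact_force: [0.2, -0.0, -0.5]
opening: 0.0551
grip_force: 0.0
```

```bash
python3 - <<'E'
from h import *
save("top","t6.png",(120,130,520,350),2); save("scene","s6.png")
o=cv2.imread("pics/raw_s6.png")[110:360,200:520]
cv2.imwrite("pics/d6.png",np.hstack([cv2.resize(cv2.imread("pics/t6.png"),(480,264)),cv2.resize(o,(320,264))]))
im=cv2.imread("pics/raw_t6.png"); hsv=cv2.cvtColor(im,cv2.COLOR_BGR2HSV)
k=np.zeros(im.shape[:2],np.uint8); m=cv2.inRange(hsv,(0,0,0),(179,255,50))|cv2.inRange(hsv,(18,120,70),(35,255,255)); k[253:297,170:214]=m[253:297,170:214]
c=max(cv2.findContours(k,cv2.RETR_EXTERNAL,cv2.CHAIN_APPROX_NONE)[0],key=cv2.contourArea)[:,0,:]
P=np.array([onz("top",*q,.045)[:2] for q in c.astype(float)],np.float32); print(cv2.minEnclosingCircle(P))
E
```

```text
((0.45025789737701416, 0.2730409502983093), 0.030586741864681244)
```

View pics/d6.png

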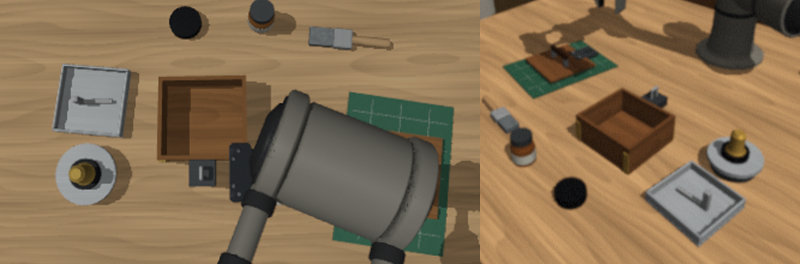

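The finial stands upright in the middle of the stand (at (85,173) in the top view, within about 4 mm of centre). The pin is in the tray, the lid on the mat, and the bystanders have not moved.

```bash
python3 -c "
from cell import *
print(hand_in())"
```

```text
the job is handed in; nothing more can be done
None
```

I handed the job in at about 18 s: the pin is in the tray, the lid lies flat with its handle up in the middle of the mat, and the finial stands upright on the stand, about 4 mm off its centre by camera.

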